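Slide the inked block home and close the paper frame

ROBOT

A 6-joint arm with a two-finger parallel gripper is mounted at the origin on the work surface. World frame = base frame: x ahead of the robot, y to its left, z up, the work surface at z = 0. Lengths are in mm, angles in degrees, forces in N, time in s.
With the tool pointing down it reaches from about 350 to 925 mm from the base axis. Payload 6.4 kg.
Tool frame: the origin (TCP) lies midway between the tips of the shut fingers; the grasp point (between the pads) lies 19 mm behind it; z points along the fingers, y is the direction in which the jaws open and shut (so a half turn about z gives the same grasp; the last joint's range is limited). The gripper opens to 85 mm and grips with 20 to 120 N. Pads are 22 mm wide; open, the fingers measure 114 mm over their backs; the gripper's body (76 mm by 85 mm) begins 54 mm behind the grasp point. The pads swing forward as they close: fully open they stand 13 mm farther back than shut.
Start: joints at [-75.693, 14.043, 89.255, -0, 76.702, -9.975], TCP at [267.304, -592.505, 205.99] pointing down, gripper open.
Joint ranges: [-179.41, 179.41], [-58.25, 129.5], [7.25, 145.43], [-54.29, 234.29], [11.92, 165.04], [-157.13, 157.13]. Speed limits (degrees/s): [147.25, 147.25, 180, 180, 180, 180].

INTERFACE

Orientations are given as a 3x3 rotation matrix whose columns are the frame's x, y, z axes.
In Python, from plant import env gives the robot as it stands. The module is installed in compiled form; this text tells all that it offers.
- The arm moves only by the tool move_arm, never from a script. Its arguments are lists of equal length, an entry for each row: "jaw": the opening, from 0 (shut) to 1 (fully open); "xyz": the shift along the tool's x, y, z in m, a list of three; "twist": the turn, a rotation vector about the tool's x, y, z in rad, a list of three. In form: {"jaw": [jaw, ...], "xyz": [[dx, dy, dz], ...], "twist": [[wx, wy, wz], ...]}. A call has exactly 5 rows; each row shifts and turns the commanded pose from where the row before left it, along the tool's axes as they then stand; what a row does not reach is not made up. A row lasts 1/8 s, in which the tool goes at most 62.5 mm and 10.7 degrees, less where a joint would pass 70% of its speed; a pose out of reach is approached as far as the arm can. A call with a gripper value outside its range is refused whole. The fingers move at their own pace and stop on an object; "grip_force" is the grip in N (left out, the last holds). Time passes only in rows, so rows that do not move let the fingers close, or fill a call up. It gives the time, the measured TCP pose, the force and the opening at its end, in the units of the state.
- env.read_state(): the state, without advancing time (a new reading comes with each control period).
- env.get_image(name): name is "scene" or "top" or "wrist"; returns the picture (480x640x3 uint8, red, green, blue); there is no depth.
- env.camera_model(name): a dict with "mtx" (3x3 intrinsics, pixels), "view" (4x4, takes a point from world to camera coordinates); the wrist camera has in their place "T_tool_cam" (4x4, takes a point from camera to tool coordinates, whose origin is the TCP and whose axes are the flange's). Camera axes: x right, y up, looking along -z (the intrinsics and any distortion apply to the point x, -y, -z); pixel columns grow to the right and rows downward; lengths in mm; the calibration is good to about 2 mm. A picture is of the moment at which its call begins: read the wrist's pose just before it. camera_model takes no time and is no camera call.
- env.job_done(): hands the job in, once; it reports no verdict.
The state is a dict: "t": time; "joints": joint angles; "qvel": joint speeds; "joint_torque": joint torques, N m; "eef_pos": TCP position; "eef_rot": TCP orientation; "ft_force": force on the tool from outside, world axes, zero at the start; "moment": the same for the moment, N m; "grip_width": finger opening in mm.
Only numpy, scipy, OpenCV 4.12 (cv2) and the standard library are available. Lean on these libraries where they do the work, as an engineer would, in place of code of your own. Each camera call takes 0.05 s, during which the arm holds its last target. There are 200 camera calls.

TASK

With the fingertips only, push on the yellow lip so that the bed with the inked block slides fully home into the printing jig; then push the raised red paper frame over and down until it lies flat, fully closed over the block. The frame must stay up until the bed is home and must not be raised beyond upright; leave the tools, jars and clamps around the jig alone, neither pushed about nor lifted.

Things in the scene. Friction and masses are not known exactly. Their poses are not given: they have to be found in the camera images.
- press: the block-printing jig, fixed to the table: wooden base 190 mm (its x) by 240 mm (its y) by 18 mm high, with dark side rails up to z = 44 mm along both sides. Origin: centre of its underside, on the table. Its x axis points from its front (the side nearest the robot, where the bed comes out) to its back; its y axis points to its left, where the frame is hinged; z up
- bed (a joint): the sliding bed that carries the inked block (white lino with blue ink): metres that it stands out of the jig along the jig's -x; 0 = fully home against its stop, starts at 0.04 to 0.085. It slides stiffly (about 2.5 N) and stays where it is left
- bed_lip (a point): centre of the front face (towards the robot) of the yellow upright lip at the bed's front end. The lip is 60 mm wide along the jig's y, 12 mm thick and reaches from 5 to 53 mm above the table; this point is 29 mm above it. Axes parallel to the jig's. With the bed home it lies at x = -115, y = -30 mm from the jig's origin, 20 mm in front of the base, the bed's plate flush with the base
- frame (a joint): the hinged red paper frame: its angle in rad; 0 = lying flat and closed over the block, grows as it rises; starts raised at 1.15 to 1.45 (steep, leaning over the jig). Stiff hinge (0.6 N m; about 1 to 4 N at the free edge closes it): it stays at whatever angle it is left
- frame_hinge (a point): middle of the frame's hinge line, which runs along the jig's x along its left side; 5 mm behind and 108 mm to the left of the jig's origin, 45 mm above the table. Turns with the frame: its -y points from the hinge to the free edge, its z is the normal of the frame's outer face (the face that looks up when closed, left when raised)
- frame_edge (a point): middle of the frame's free edge, on its outer face. The frame is a closed panel (red border, plywood back, white paper underneath), 160 mm along the hinge, 190 mm from hinge to free edge, 10 mm thick; the outer face lies 10 mm from the hinge line along the frame's z. Same axes as frame_hinge
- roller: ink roller lying on the table: blue roller 90 mm long, 36 mm thick, black handle along its own -x; about 185 mm long in all. Origin: underside centre. To be left alone
- ink_jar: upright jar with blue cap, 60 mm across, 65 mm high; stands just beyond the jig's right side. Origin: underside centre. To be left alone
- white_jar: upright jar with white cap, 60 mm across, 65 mm high; stands beyond the jig's left (hinge) side. Origin: underside centre. To be left alone
- marker: white marker pen with black cap lying on the table, 110 mm long along its x, 17 mm thick. Origin: underside centre. To be left alone
- screwdriver: screwdriver with yellow handle lying along its x, about 30 mm thick. Origin: underside centre. To be left alone
- clamp_a: purple spring clamp lying flat, 100 mm long along its x, 30 mm wide, 18 mm high. Origin: underside centre. To be left alone
- clamp_b: purple spring clamp, the same as clamp_a. Origin: underside centre. To be left alone

How it is judged (in metres and radians):
On the way, in this order (a step that is already met when the one before it is completed fails the run):
1. the bed is pushed fully home while the frame is still raised (value of joint bed below 0.005 m and value of joint frame above 0.9 rad), for 0.2 s.
2. the frame is pushed down flat over the block, the bed still home (value of joint bed below 0.005 m and value of joint frame below 0.04 rad), for 0.2 s.
At the end, for the whole second after the job is handed in: the bed is home (within 5 mm of its stop) and the frame lies closed (within 0.04 rad of flat), both left so (all of step 2 and value of joint frame above -0.04 rad); the robot touches nothing.
It fails at once if the frame is brought down (below 0.8 rad) before the bed is home (within 10 mm) (value of joint frame below 0.8 rad and value of joint bed above 0.01 m).
It fails at once if the frame is raised beyond upright (1.6 rad) (value of joint frame above 1.6 rad).
It fails at once if a tool, jar or clamp is pushed more than 30 mm, lifted off the table (15 mm) or knocked over (distance of any of roller, ink_jar, white_jar, marker, screwdriver, clamp_a, clamp_b from where it was at the start of the episode above 0.03 m or height (world z) of any of roller, ink_jar, white_jar, marker, screwdriver, clamp_a, clamp_b above 0.015 m).
It also fails if it takes over 64 s, if anything falls off the work surface, if the arm or the gripper's body presses on something with over 40 N, if the wrist force passes 120 N, or if a joint passes its speed limit or range.

## Working session

There is one attempt and no reset: what is moved stays moved. The work goes in short steps, Python scripts to look and compute and a tool call to move; the robot and the scene stay as the last step left them, time stands still between calls to the robot, and variables do not carry over. Pictures are saved under pics/ and viewed, about 8 in all and at most 12, crops included, and the job is handed in when it is done.

Besides the shell and the picture viewer there is one more tool, called after "Call:" as a command line: name --argument value ..., lists and objects as JSON in quotes. move_arm: Moves the arm, as the interface text tells. Its arguments: {"type":"object","properties":{"jaw":{"type":"array","items":{"type":"number"}},"xyz":{"type":"array","items":{"type":"array","items":{"type":"number"}}},"twist":{"type":"array","items":{"type":"array","items":{"type":"number"}}},"grip_force":{"type":"number"}},"required":["jaw","xyz","twist"]}

```bash
mkdir -p pics; python3 - <<'E'
from plant import env
import cv2,numpy as np
s=env.read_state();print(s['t'],s['eef_pos'],np.round(s['eef_rot'],3),s['grip_width'])
for n in("scene","top"):
    im=env.get_image(n);cv2.imwrite(f'pics/{n}0.png',im[:,:,::-1]);m=env.camera_model(n);print(n,np.round(m['mtx'],1).tolist(),np.round(m['view'],3).tolist(),[k for k in m])
E
```

```text
0.0 [ 267.14695028 -591.88411012  204.86829201] [[ 0.912  0.411 -0.   ]
 [ 0.411 -0.912  0.002]
 [ 0.    -0.002 -1.   ]] 85.10361489460415
scene [[555.2, 0.0, 312.6], [0.0, 555.2, 241.6], [0.0, 0.0, 1.0]] [[-0.502, 0.865, -0.006, 261.729], [-0.616, -0.353, 0.704, 312.609], [0.606, 0.357, 0.71, -1943.037], [0.0, 0.0, 0.0, 1.0]] ['mtx', 'view']
top [[450.7, 0.0, 319.3], [0.0, 450.7, 244.0], [0.0, 0.0, 1.0]] [[-0.015, -1.0, 0.021, 1.336], [0.988, -0.012, 0.153, -561.957], [-0.153, 0.024, 0.988, -1032.362], [0.0, 0.0, 0.0, 1.0]] ['mtx', 'view']
```

View pics/scene0.png

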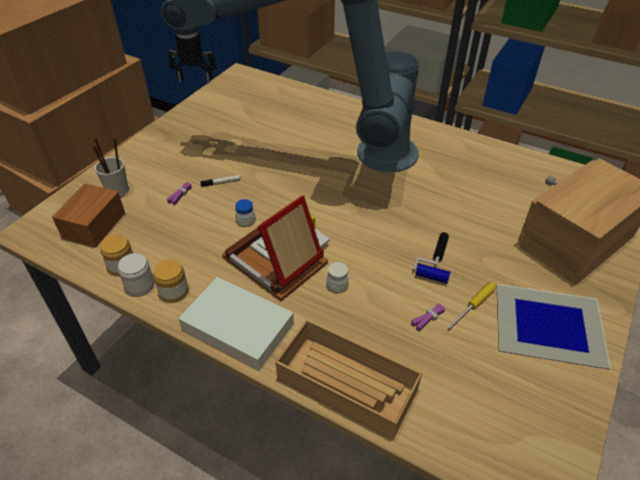

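View pics/top0.png

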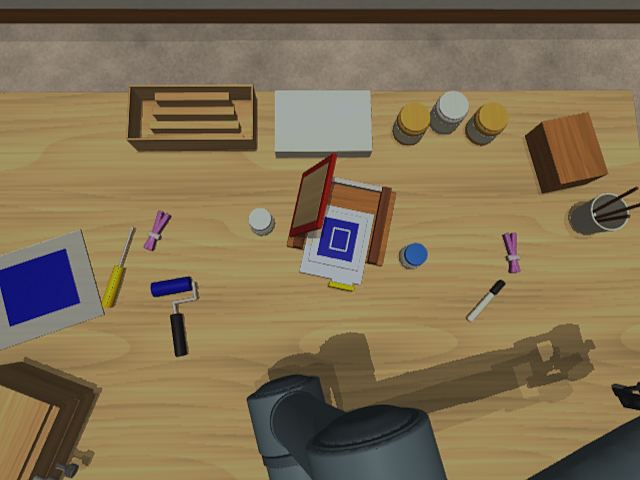

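The top view shows the jig at about (340,220), turned clockwise by roughly 12°, with the lip at (341,286) and the raised frame's free edge running from (335,156) to (325,235). The ink jar is at (414,255) and the white jar at (261,221). An enlarged crop will give me the corners.

```bash
python3 - <<'E'
import cv2,numpy as np
im=cv2.imread('pics/top0.png');c=im[145:300,235:435];cv2.imwrite('pics/c1.png',cv2.resize(c,None,fx=3.8,fy=3.8,interpolation=cv2.INTER_CUBIC))
h=cv2.cvtColor(im,cv2.COLOR_BGR2HSV)
def m(lo,hi):
    k=cv2.inRange(h,np.array(lo),np.array(hi));k[:145]=0;k[300:]=0;k[:,:280]=0;k[:,435:]=0;return k
for n,k in(('yellow',m((22,150,100),(34,255,255))),('red',m((0,170,60),(5,255,255))|m((174,170,60),(180,255,255)))):
    cs=sorted(cv2.findContours(k,0,2)[0],key=cv2.contourArea)[-2:]
    for q in cs: print(n,cv2.contourArea(q),cv2.boundingRect(q),cv2.boxPoints(cv2.minAreaRect(q)).round(1).tolist(),cv2.approxPolyDP(q,3,True)[:,0].tolist())
E
```

```text
yellow 93.5 (329, 281, 25, 10) [[328.3999938964844, 285.6000061035156], [329.5, 280.8999938964844], [353.79998779296875, 286.1000061035156], [352.79998779296875, 290.79998779296875]] [[329, 283], [353, 290], [353, 286]]
red 2002.5 (289, 153, 48, 83) [[288.6000061035156, 234.89999389648438], [308.0, 147.39999389648438], [337.20001220703125, 153.89999389648438], [317.79998779296875, 241.39999389648438]] [[336, 154], [303, 173], [289, 235], [321, 227]]
```

View pics/c1.png

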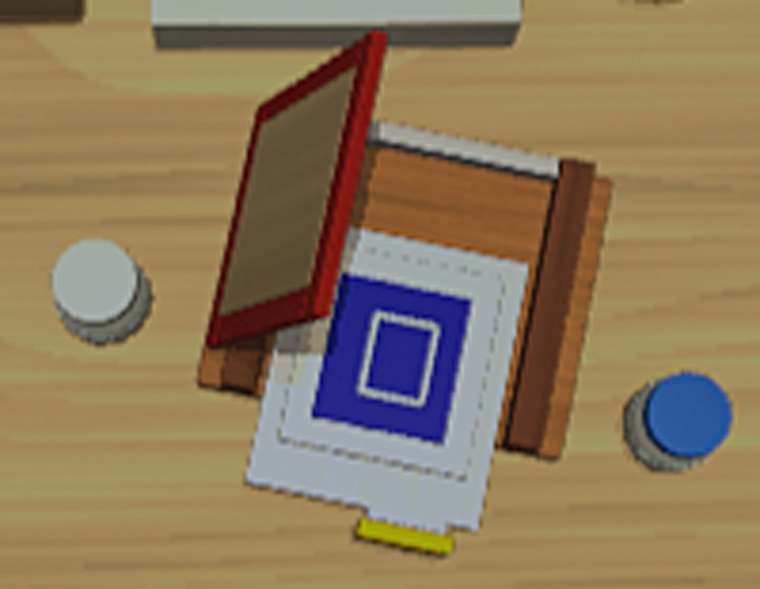

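```bash
cat > h.py <<'E'
import numpy as np
from plant import env
def ray(n,u,v,m=None):
    m=m or env.camera_model(n);V=m['view'];K=m['mtx']
    R=np.array(V)[:3,:3];c=-R.T@np.array(V)[:3,3]
    d=R.T@np.array([(u-K[0][2])/K[0][0],-(v-K[1][2])/K[1][1],-1.]);return c,d
def onz(n,u,v,z):
    c,d=ray(n,u,v);return (c+d*(z-c[2])/d[2]).round(1)
def proj(n,p):
    m=env.camera_model(n);q=np.array(m['view'])@np.append(p,1);K=m['mtx']
    return np.array([K[0][2]+K[0][0]*q[0]/-q[2],K[1][2]-K[1][1]*q[1]/-q[2]]).round(1)
E
python3 - <<'E'
from h import *
C=lambda a,b:(235+(a+.5)/3.8-.5,145+(b+.5)/3.8-.5)
print('cam',ray('top',0,0)[0])
P=lambda a,b,z:onz('top',*C(a,b),z)
for n,a,b,z in[('railBL',563,159,44),('railBR',595,164,44),('railFL',508,447,44),('railFR',545,457,44),('baseBR',611,181,18),('baseFR',558,461,18),('baseFL',198,384,18),('lipL',358,520,53),('lipR',455,540,53),('lipRf',450,555,53),('lipLf',358,537,53),('inkjar',687,415,65),('whitejar',97,280,65)]:
    print(n,P(a,b,z))
F=P(558,461,18)[:2];B=P(611,181,18)[:2];L=P(198,384,18)[:2]
ax=(B-F);d=np.linalg.norm(ax);ax/=d;ay=np.array([-ax[1],ax[0]])
print('edge',d,'front',np.linalg.norm(L-F),'yaw',np.degrees(np.arctan2(ax[1],ax[0])),np.degrees(np.arctan2(*(L-F)[::-1]))-90)
o=[F+95*ax+120*ay, B-95*ax+120*ay, L+95*ax-120*ay];print(np.round(o,1));o=np.mean(o,0)
for n,a,b,z in[('lipL',358,520,53),('lipR',455,540,53),('railBL',563,159,44),('railFR',545,457,44),('ink',687,415,65),('white',97,280,65)]:
    q=P(a,b,z)[:2]-o;print(n,'jig',q@ax,q@ay)
# frame edge: intersect rays with planes jig x = const
for n,a,b,xs in[('edgeB',372,35,85),('edgeBinner',386,38,85),('edgeF',317,318,-75),('edgeFinner',330,318,-75),('hingeB',258,108,85),('hingeF',210,345,-75)]:
    c,dd=ray('top',*C(a,b));t=(xs-(c[:2]-o)@ax)/(dd[:2]@ax);p=c+t*dd;print(n,'jig',(p[:2]-o)@ax,(p[:2]-o)@ay,p[2],'ang',np.degrees(np.arctan2(p[2]-45,108-(p[:2]-o)@ay)))
E
```

```text
cam [ 397.61434462   19.03548525 1105.94249873]
railBL [ 702.  -163.4   44. ]
railBR [ 698.5 -183.9   44. ]
railFL [ 516.5 -122.    44. ]
railFR [ 509.9 -145.    44. ]
baseBR [ 694.2 -199.    18. ]
baseFR [ 510.  -157.3   18. ]
baseFL [562.6  72.6  18. ]
lipL [471.5 -27.   53. ]
lipR [458.5 -86.4  53. ]
lipRf [449.3 -83.   53. ]
lipLf [461.1 -26.8  53. ]
inkjar [ 532.5 -230.4   65. ]
whitejar [621.3 132.4  65. ]
edge 188.8611394649519 front 235.84056054885895 yaw -12.755857335401759 -12.887181640815456
[[629.2 -61.2]
 [628.  -61. ]
 [628.8 -65.4]]
lipL jig -161.12024334879362 -0.0298397998340999
lipR jig -160.68404985640348 -60.83419601908206
railBL jig 93.80769013926391 -82.16971274536856
railFR jig -97.61390194908088 -106.63896043227874
ink jig -56.715599514379036 -184.9412519565992
white jig -50.21240884487699 188.5115409250663
edgeB jig 85.00000000000004 50.29902582160089 217.3126099687862 ang 71.48625116273936
edgeBinner jig 85.00000000000007 42.53457787471802 217.20085981589727 ang 69.18475017552367
edgeF jig -75.00000000000004 47.151875654750405 222.2411240574213 ang 71.05229335122061
edgeFinner jig -75.00000000000004 40.37488264497675 229.7005261296266 ang 69.89061070357162
hingeB jig 85.00000000000007 116.21951517204931 45.213747133246216 ang 178.51036845352453
hingeF jig -75.00000000000001 111.6619696315149 62.231260442075154 ang 101.99793896047412
```

The measurements agree. The jig origin is at (629, -63) with yaw -12.8°, the bed stands out about 58 mm, and the frame is at about 1.2 rad. I'll shut the jaw, align the tool with the jig and go in front of the lip.

Call:
move_arm --jaw '[0,0,0,0,0]' --xyz '[[0,0,0],[0,0,0],[0,0,0],[0,0,0],[0,-0.03,0]]' --twist '[[0,0,0.162],[0,0,0.162],[0,0,0.162],[0,0,0.161],[0,0,0]]'

```text
t: 0.72
eef_pos: [273.4, -563.6, 205.3]
eef_rot: [[0.975, -0.224, -0.0], [-0.224, -0.975, 0.001], [-0.0, -0.001, -1.0]]
ft_force: [0.1, 0.9, -0.5]
grip_width: 0.7
```

Call:
move_arm --jaw '[0,0,0,0,0]' --xyz '[[0,-0.055,0],[0,-0.055,0],[0,-0.055,0],[0,-0.055,0],[0,-0.055,0]]' --twist '[[0,0,0],[0,0,0],[0,0,0],[0,0,0],[0,0,0]]'

```text
t: 1.35
eef_pos: [334.8, -293.1, 205.6]
eef_rot: [[0.975, -0.222, -0.0], [-0.222, -0.975, 0.001], [-0.0, -0.001, -1.0]]
ft_force: [0.8, 0.6, -0.1]
grip_width: -0.0
```

Call:
move_arm --jaw '[0,0,0,0,0]' --xyz '[[0,-0.055,0],[0,-0.055,0],[0,-0.055,0],[0.01,-0.05,0],[0,-0.04,0]]' --twist '[[0,0,0],[0,0,0],[0,0,0],[0,0,0],[0,0,0]]'

```text
t: 1.98
eef_pos: [401.2, -46.7, 205.8]
eef_rot: [[0.975, -0.22, 0.0], [-0.22, -0.975, 0.0], [0.0, -0.0, -1.0]]
ft_force: [0.4, -1.2, 0.1]
grip_width: 0.0
```

Call:
move_arm --jaw '[0,0,0,0,0]' --xyz '[[0,0,0.05],[0,0,0.05],[0,0,0.05],[0,0,0.03],[0,0,0]]' --twist '[[0,0,0],[0,0,0],[0,0,0],[0,0,0],[0,0,0]]'

```text
t: 2.6
eef_pos: [398.5, -47.6, 23.8]
eef_rot: [[0.975, -0.221, -0.006], [-0.221, -0.975, 0.003], [-0.007, -0.001, -1.0]]
ft_force: [-0.5, -0.4, 0.3]
grip_width: -0.1
```

Call:
move_arm --jaw '[0,0,0,0,0]' --xyz '[[0.01,0,0],[0.01,0,0],[0.01,0,0],[0.008,0,0],[0.008,0,0]]' --twist '[[0,0,0],[0,0,0],[0,0,0],[0,0,0],[0,0,0]]'

```text
t: 3.22
eef_pos: [446.0, -58.8, 26.0]
eef_rot: [[0.975, -0.221, -0.001], [-0.221, -0.975, 0.0], [-0.001, 0.0, -1.0]]
ft_force: [-3.3, 0.7, 4.5]
grip_width: 0.1
```

```bash
python3 - <<'E'
from h import *
import cv2
s=env.read_state();print(s['t'],s['eef_pos'],s['ft_force'])
a=env.get_image('top');b=env.get_image('scene')
f=lambda i:cv2.resize(i,(400,300)) 
c=cv2.resize(a[140:320,220:440],(440,360));d=cv2.resize(b[170:320,200:380],(432,360))
cv2.imwrite('pics/c2.png',np.hstack([c[:,:400],d[:,:400]])[:,:,::-1])
E
```

```text
3.225 [445.97152942 -58.79734594  26.00843484] [-3.34151132  0.69296228  4.54289127]
```

View pics/c2.png

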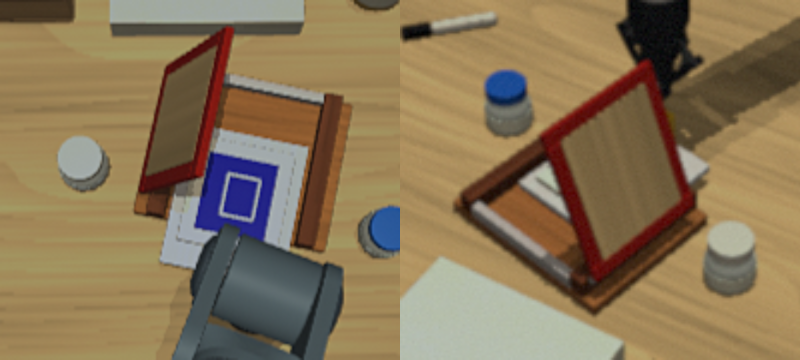

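Contact with the lip shows as -3.3 N. The wrist will pass about 25 mm from the frame's front corner, so I'll shift 8 mm to the right and then push.

Call:
move_arm --jaw '[0,0,0,0,0]' --xyz '[[-0.01,0.008,0],[0.01,0,0],[0.01,0,0],[0.01,0,0],[0.01,0,0]]' --twist '[[0,0,0],[0,0,0],[0,0,0],[0,0,0],[0,0,0]]'

```text
t: 3.95
eef_pos: [473.9, -73.4, 25.8]
eef_rot: [[0.975, -0.221, -0.001], [-0.221, -0.975, 0.0], [-0.001, 0.0, -1.0]]
ft_force: [-3.5, -1.5, 1.8]
grip_width: 0.0
```

Call:
move_arm --jaw '[0,0,0,0,0]' --xyz '[[0.006,0,0],[0.004,0,0],[0.003,0,0],[0.002,0,0],[0.001,0,0]]' --twist '[[0,0,0],[0,0,0],[0,0,0],[0,0,0],[0,0,0]]'

```text
t: 4.58
eef_pos: [488.9, -76.7, 26.0]
eef_rot: [[0.975, -0.221, -0.0], [-0.221, -0.975, 0.0], [-0.0, -0.0, -1.0]]
ft_force: [-1.9, 0.1, 1.9]
grip_width: 0.4
```

Call:
move_arm --jaw '[0,0,0,0,0]' --xyz '[[0.002,0,0],[0.001,0,0],[0.001,0,0],[0.001,0,0],[0,0,0]]' --twist '[[0,0,0],[0,0,0],[0,0,0],[0,0,0],[0,0,0]]'

```text
t: 5.2
eef_pos: [494.0, -77.9, 26.0]
eef_rot: [[0.975, -0.221, 0.0], [-0.221, -0.975, -0.0], [0.0, -0.0, -1.0]]
ft_force: [-3.3, -0.1, -0.1]
grip_width: -0.1
```

Call:
move_arm --jaw '[0,0,0,0,0]' --xyz '[[0.001,0,0],[0.001,0,0],[0.001,0,0],[0,0,0],[0,0,0]]' --twist '[[0,0,0],[0,0,0],[0,0,0],[0,0,0],[0,0,0]]'

```text
t: 5.82
eef_pos: [496.8, -78.6, 26.0]
eef_rot: [[0.975, -0.221, 0.0], [-0.221, -0.975, 0.0], [0.0, -0.0, -1.0]]
ft_force: [-3.1, 0.9, 1.0]
grip_width: -0.2
```

Call:
move_arm --jaw '[0,0,0,0,0]' --xyz '[[0.001,0,0],[0.001,0,0],[0.001,0,0],[0,0,0],[0,0,0]]' --twist '[[0,0,0],[0,0,0],[0,0,0],[0,0,0],[0,0,0]]'

```text
t: 6.45
eef_pos: [497.0, -78.5, 25.6]
eef_rot: [[0.975, -0.221, -0.007], [-0.221, -0.975, 0.002], [-0.007, 0.0, -1.0]]
ft_force: [-12.3, 1.2, 9.2]
grip_width: -0.3
```

Call:
move_arm --jaw '[0,0,0,0,0]' --xyz '[[0.001,0,0],[0.001,0,0],[0,0,0],[0,0,0],[0,0,0]]' --twist '[[0,0,0],[0,0,0],[0,0,0],[0,0,0],[0,0,0]]'

```text
t: 7.08
eef_pos: [497.1, -78.5, 25.5]
eef_rot: [[0.975, -0.22, -0.012], [-0.22, -0.975, 0.003], [-0.013, 0.0, -1.0]]
ft_force: [-19.3, 2.0, 15.9]
grip_width: -0.2
```

The bed stopped hard: force rose from 3 N to 19 N with no more travel, and the position matches home. Next I'll back off, rise above the frame and go to its left side.

Call:
move_arm --jaw '[0,0,0,0,0]' --xyz '[[-0.008,0,0],[-0.04,0,0],[0,0,-0.06],[0,0,-0.06],[0,0,-0.06]]' --twist '[[0,0,0],[0,0,0],[0,0,0],[0,0,0],[0,0,0]]'

```text
t: 7.7
eef_pos: [455.4, -69.1, 208.4]
eef_rot: [[0.975, -0.221, 0.003], [-0.221, -0.975, -0.001], [0.003, 0.0, -1.0]]
ft_force: [0.4, -0.6, -0.0]
grip_width: 0.0
```

Call:
move_arm --jaw '[0,0,0,0,0]' --xyz '[[0,0,-0.06],[0,0,-0.06],[0,-0.06,0],[0,-0.06,0],[0,-0.06,0]]' --twist '[[0,0,0],[0,0,0],[0,0,0],[0,0,0],[0,0,0]]'

```text
t: 8.32
eef_pos: [495.7, 108.3, 326.9]
eef_rot: [[0.975, -0.222, 0.004], [-0.222, -0.975, 0.0], [0.004, -0.001, -1.0]]
ft_force: [1.0, -0.1, 1.3]
grip_width: -0.2
```

```bash
python3 - <<'E'
from h import *
import cv2
s=env.read_state();print(s['t'],s['eef_pos'],s['ft_force'])
a=env.get_image('top');b=env.get_image('scene')
c=cv2.resize(a[140:320,220:440],(440,360));d=cv2.resize(b[170:320,200:380],(432,360))
cv2.imwrite('pics/c3.png',np.hstack([c[:,:400],d[:,:400]])[:,:,::-1])
E
```

```text
8.325 [495.72584328 108.32594071 326.86965416] [ 1.04927561 -0.05392229  1.26735681]
```

View pics/c3.png

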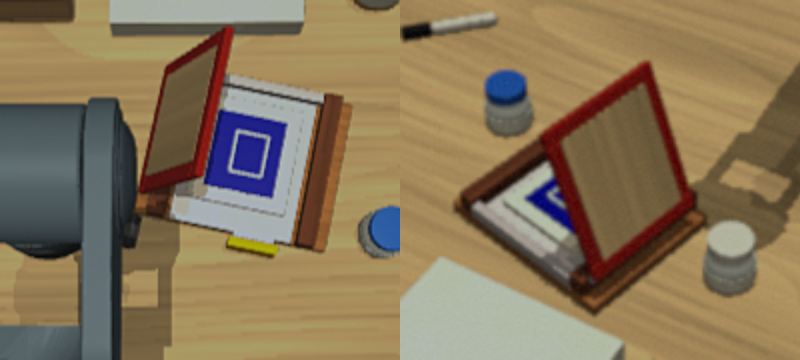

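The bed plate is flush with the base and the frame is still up at the same angle; the lip is at crop (253,245). Now to the outer side of the frame.

Call:
move_arm --jaw '[0,0,0,0,0]' --xyz '[[0.057,0,0],[0.057,0,0],[0.058,0,0],[0,0,0.059],[0,0,0.059]]' --twist '[[0,0,0],[0,0,0],[0,0,0],[0,0,0],[0,0,0]]'

```text
t: 9.05
eef_pos: [664.2, 67.3, 207.2]
eef_rot: [[0.975, -0.223, 0.004], [-0.223, -0.975, -0.0], [0.004, -0.001, -1.0]]
ft_force: [0.3, -0.1, -0.4]
grip_width: -0.5
```

Call:
move_arm --jaw '[0,0,0,0,0]' --xyz '[[0,0.02,0],[0,0.015,0],[0,0.012,0.003],[0,0.012,0.003],[0,0.009,0.002]]' --twist '[[0,0,0],[0,0,0],[0,0,0],[0,0,0],[0,0,0]]'

```text
t: 9.68
eef_pos: [647.5, 1.2, 200.8]
eef_rot: [[0.975, -0.222, 0.002], [-0.222, -0.975, -0.0], [0.002, -0.0, -1.0]]
ft_force: [-0.1, -1.0, 0.2]
grip_width: 0.1
```

Call:
move_arm --jaw '[0,0,0,0,0]' --xyz '[[0,0.009,0.004],[0,0.009,0.004],[0,0.009,0.004],[0,0.013,0.009],[0,0.013,0.009]]' --twist '[[0,0,0],[0,0,0],[0,0,0],[0,0,0],[0,0,0]]'

```text
t: 10.3
eef_pos: [636.2, -51.5, 171.2]
eef_rot: [[0.975, -0.221, 0.002], [-0.221, -0.975, -0.003], [0.003, 0.002, -1.0]]
ft_force: [-0.3, -1.3, 8.0]
grip_width: 0.2
```

```bash
python3 - <<'E'
from h import *
import cv2
s=env.read_state();d=s['eef_pos'][:2]-np.array([628.7,-62.7]);a=np.radians(-12.8)
print(s['t'],s['eef_pos'],s['ft_force'],d@[np.cos(a),np.sin(a)],d@[-np.sin(a),np.cos(a)])
b=env.get_image('scene');cv2.imwrite('pics/c4.png',cv2.resize(b[120:320,180:400],(550,500))[:,:,::-1])
E
```

```text
10.3 [636.24144765 -51.45681834 171.1785023 ] [-0.32779316 -1.30199969  7.95801152] 4.863127804569769 12.634577734366228
```

View pics/c4.png

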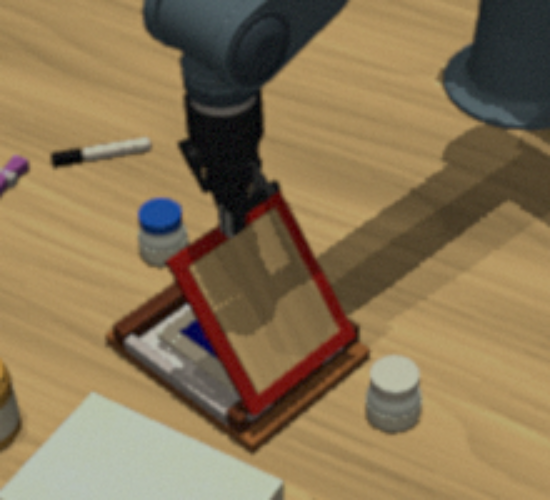

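The tip (238,228) rests on the outer face close to the free edge, and the frame is moving down. I'll check the angle from the free-edge corners.

```bash
python3 - <<'E'
from h import *
a=np.radians(-12.8);R=np.array([[np.cos(a),-np.sin(a)],[np.sin(a),np.cos(a)]])
w=lambda x,y,z:np.append(R@[x,y]+[628.7,-62.7],z)
for t in(.6,.7,.8,.9,1.0):
    f=lambda x,s:proj('scene',w(x,108-s*np.cos(t)+10*np.sin(t),45+s*np.sin(t)+10*np.cos(t)))
    print(t,((f(85,190)-[180,120])*2.5),((f(-75,190)-[180,120])*2.5),'s165',(f(5,165)-[180,120])*2.5,(f(5,190)-[180,120])*2.5)
print('tcp',(proj('scene',env.read_state()['eef_pos'])-[180,120])*2.5)
E
```

```text
0.6 [140.75 269.  ] [250.   194.75] s165 [211.   249.25] [197.   230.75]
0.7 [147.25 264.25] [257.25 189.75] s165 [217.25 245.5 ] [203.75 226.  ]
0.8 [155.   261.25] [265.75 186.  ] s165 [224.5  242.75] [212.  222.5]
0.9 [163.75 259.75] [275.25 183.75] s165 [232.5  241.25] [221.  220.5]
1.0 [173.75 259.75] [285.75 183.  ] s165 [241.5  241.25] [231.25 220.25]
tcp [232.5 248. ]
```

```bash
python3 - <<'E'
from h import *
import cv2
b=env.get_image('scene')[175:245,240:320];t=env.get_image('top')[140:300,230:430]
cv2.imwrite('pics/c5.png',np.hstack([cv2.resize(b,(400,350),interpolation=2),cv2.resize(t,(400,350),interpolation=2)])[:,:,::-1])
E
```

```text
(no output)
```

View pics/c5.png

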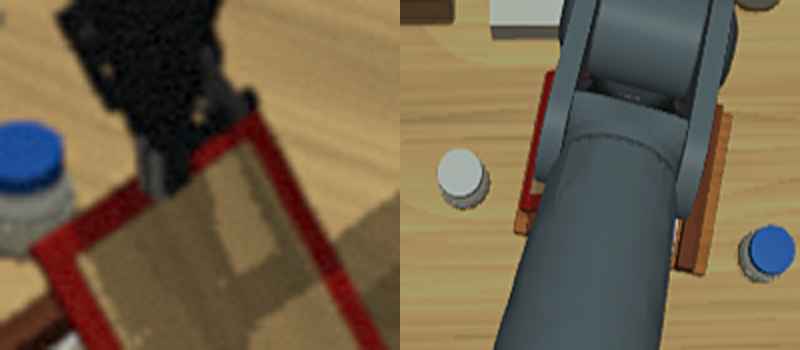

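The left half shows the grey fingertip on the outer face at the border, about 10–15 mm from the free edge, with the frame at about 0.9 rad. I'll continue down with the path biased slightly toward the hinge so the tip doesn't slip off the edge.

Call:
move_arm --jaw '[0,0,0,0,0]' --xyz '[[0,0.004,0.01],[0,0.005,0.01],[0,0.006,0.01],[0,0.008,0.013],[0,0.008,0.013]]' --twist '[[0,0,0],[0,0,0],[0,0,0],[0,0,0],[0,0,0]]'

```text
t: 11.08
eef_pos: [628.5, -80.5, 113.0]
eef_rot: [[0.975, -0.221, -0.0], [-0.221, -0.975, -0.0], [-0.0, 0.0, -1.0]]
ft_force: [0.5, 0.3, 3.7]
grip_width: 0.0
```

```bash
python3 - <<'E'
from h import *
import cv2
s=env.read_state();print(s['eef_pos'],s['ft_force'])
b=env.get_image('scene')[165:285,210:340]
cv2.imwrite('pics/c6.png',cv2.resize(b,(520,480),interpolation=2)[:,:,::-1])
E
```

```text
[628.54187131 -80.51069342 112.97765866] [0.50600185 0.30248586 3.66311274]
```

View pics/c6.png

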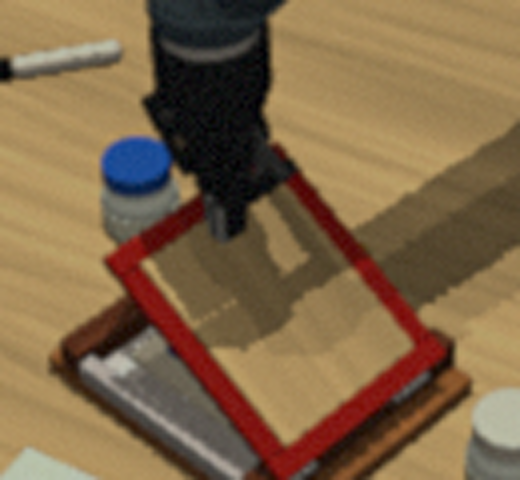

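The tip (225,238) is well on the panel and the frame is at about 0.4–0.5 rad, so I'll continue.

Call:
move_arm --jaw '[0,0,0,0,0]' --xyz '[[0,0.004,0.009],[0,0.004,0.01],[0,0.003,0.01],[0,0.002,0.009],[0,0.001,0.006]]' --twist '[[0,0,0],[0,0,0],[0,0,0],[0,0,0],[0,0,0]]'

```text
t: 11.75
eef_pos: [625.4, -93.6, 69.2]
eef_rot: [[0.975, -0.221, -0.001], [-0.221, -0.975, 0.0], [-0.001, 0.0, -1.0]]
ft_force: [-0.4, -2.1, 2.4]
grip_width: -0.1
```

Call:
move_arm --jaw '[0,0,0,0,0]' --xyz '[[0,0.001,0.005],[0,0,0.003],[0,0,0.002],[0,0,0.001],[0,0,0]]' --twist '[[0,0,0],[0,0,0],[0,0,0],[0,0,0],[0,0,0]]'

```text
t: 12.38
eef_pos: [625.4, -94.3, 58.9]
eef_rot: [[0.975, -0.221, 0.0], [-0.221, -0.975, 0.0], [0.0, -0.0, -1.0]]
ft_force: [-0.5, -0.5, 0.8]
grip_width: 0.1
```

Call:
move_arm --jaw '[0,0,0,0,0]' --xyz '[[0,0,0.001],[0,0,0.001],[0,0,0.001],[0,0,0.001],[0,0,0]]' --twist '[[0,0,0],[0,0,0],[0,0,0],[0,0,0],[0,0,0]]'

```text
t: 13.0
eef_pos: [625.5, -94.4, 54.9]
eef_rot: [[0.975, -0.221, 0.0], [-0.221, -0.975, 0.0], [0.0, -0.0, -1.0]]
ft_force: [-0.2, -0.8, 2.1]
grip_width: -0.1
```

Call:
move_arm --jaw '[0,0,0,0,0]' --xyz '[[0,0,0.001],[0,0,0.001],[0,0,0],[0,0,0],[0,0,0]]' --twist '[[0,0,0],[0,0,0],[0,0,0],[0,0,0],[0,0,0]]'

```text
t: 13.62
eef_pos: [625.4, -94.3, 52.9]
eef_rot: [[0.975, -0.221, -0.0], [-0.221, -0.975, 0.0], [-0.0, -0.0, -1.0]]
ft_force: [0.6, -1.3, 1.4]
grip_width: -0.2
```

Call:
move_arm --jaw '[0,0,0,0,0]' --xyz '[[0,0,0.001],[0,0,0.001],[0,0,0],[0,0,0],[0,0,0]]' --twist '[[0,0,0],[0,0,0],[0,0,0],[0,0,0],[0,0,0]]'

```text
t: 14.25
eef_pos: [625.4, -94.3, 50.9]
eef_rot: [[0.975, -0.221, -0.0], [-0.221, -0.975, 0.0], [-0.0, -0.0, -1.0]]
ft_force: [0.6, -1.5, 1.7]
grip_width: 0.2
```

```bash
python3 - <<'E'
from h import *
import cv2
s=env.read_state();print(s['eef_pos'],s['ft_force'])
b=env.get_image('scene')[175:295,210:340]
cv2.imwrite('pics/c7.png',cv2.resize(b,(650,600),interpolation=2)[:,:,::-1])
a=np.radians(-12.8);R=np.array([[np.cos(a),-np.sin(a)],[np.sin(a),np.cos(a)]])
w=lambda x,y,z:np.append(R@[x,y]+[628.7,-62.7],z)
for t in(0,.05,.1,.2):
    f=lambda x,s:proj('scene',w(x,108-s*np.cos(t)+10*np.sin(t),45+s*np.sin(t)+10*np.cos(t)))
    print(t,[((f(x,s)-[210,175])*5).round(0).tolist() for x,s in((85,190),(-75,190),(85,0),(-75,0))])
E
```

```text
[625.38847899 -94.33644753  50.8880661 ] [ 0.61242707 -1.51421339  1.72777197]
0 [[105.0, 367.0], [312.0, 222.0], [346.0, 544.0], [552.0, 382.0]]
0.05 [[104.0, 356.0], [312.0, 211.0], [346.0, 545.0], [552.0, 382.0]]
0.1 [[103.0, 345.0], [312.0, 200.0], [347.0, 546.0], [553.0, 382.0]]
0.2 [[104.0, 324.0], [315.0, 179.0], [348.0, 546.0], [554.0, 383.0]]
```

View pics/c7.png

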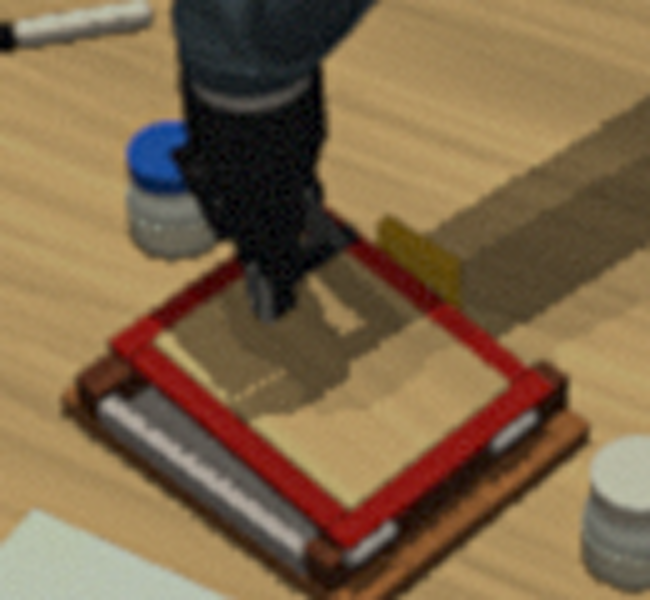

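The frame is nearly closed: the free-edge corner (112,345) corresponds to about 0.08–0.1 rad. I'll continue in small steps until the force rises.

Call:
move_arm --jaw '[0,0,0,0,0]' --xyz '[[0,0,0.001],[0,0,0.001],[0,0,0.001],[0,0,0.001],[0,0,0]]' --twist '[[0,0,0],[0,0,0],[0,0,0],[0,0,0],[0,0,0]]'

```text
t: 14.92
eef_pos: [625.5, -94.4, 46.9]
eef_rot: [[0.975, -0.221, 0.0], [-0.221, -0.975, 0.0], [0.0, -0.0, -1.0]]
ft_force: [0.7, -1.7, 1.3]
grip_width: 0.1
```

Call:
move_arm --jaw '[0,0,0,0,0]' --xyz '[[0,0,0.001],[0,0,0.001],[0,0,0.001],[0,0,0.001],[0,0,0]]' --twist '[[0,0,0],[0,0,0],[0,0,0],[0,0,0],[0,0,0]]'

```text
t: 15.55
eef_pos: [625.4, -94.3, 42.8]
eef_rot: [[0.975, -0.221, -0.0], [-0.221, -0.975, 0.0], [-0.0, -0.0, -1.0]]
ft_force: [-0.0, -0.7, 1.9]
grip_width: -0.2
```

```bash
python3 - <<'E'
from h import *
import cv2
b=env.get_image('scene');b2=env.get_image('wrist')
cv2.imwrite('pics/s8.png',b[:,:,::-1])
def red(im):
    h=cv2.cvtColor(im,cv2.COLOR_BGR2HSV);k=cv2.inRange(h,np.array((0,170,60)),np.array((6,255,255)))|cv2.inRange(h,np.array((174,170,60)),np.array((180,255,255)))
    q=max(cv2.findContours(k,0,2)[0],key=cv2.contourArea)[:,0];return q
q=red(b[175:295,210:340,::-1].copy());o=red(cv2.resize(cv2.imread('pics/c7.png'),(130,120),interpolation=cv2.INTER_AREA))
for n,a in(('now',q),('before',o)):print(n,'left',a[a[:,0].argmin()]*5,'right',a[a[:,0].argmax()]*5,'low',a[a[:,1].argmax()]*5)
cv2.imwrite('pics/c8.png',np.hstack([cv2.resize(b[175:295,210:340],(400,370),interpolation=2),cv2.resize(b2,(400,370))])[:,:,::-1])
E
```

```text
now left [110 355] right [550 390] low [335 545]
before left [110 340] right [550 390] low [335 545]
```

View pics/c8.png

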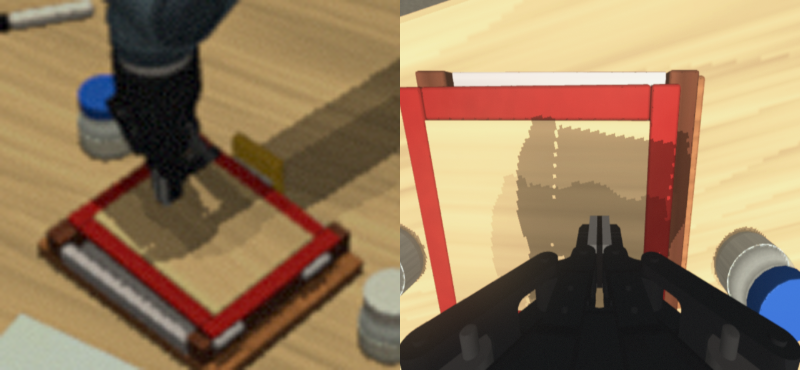

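The frame is still moving: the corner went from row 340 to 355, and fully closed is about 367, so it's at about 0.05 rad.

Call:
move_arm --jaw '[0,0,0,0,0]' --xyz '[[0,0,0.001],[0,0,0.001],[0,0,0.001],[0,0,0.001],[0,0,0]]' --twist '[[0,0,0],[0,0,0],[0,0,0],[0,0,0],[0,0,0]]'

```text
t: 16.27
eef_pos: [625.4, -94.3, 38.8]
eef_rot: [[0.975, -0.221, -0.0], [-0.221, -0.975, 0.0], [-0.0, -0.0, -1.0]]
ft_force: [0.0, -1.5, 1.7]
grip_width: -0.1
```

Call:
move_arm --jaw '[0,0,0,0,0]' --xyz '[[0,0,0.001],[0,0,0.001],[0,0,0],[0,0,0],[0,0,0]]' --twist '[[0,0,0],[0,0,0],[0,0,0],[0,0,0],[0,0,0]]'

```text
t: 16.9
eef_pos: [625.4, -94.3, 36.9]
eef_rot: [[0.975, -0.221, -0.0], [-0.221, -0.975, 0.0], [-0.0, -0.0, -1.0]]
ft_force: [0.6, -0.6, 0.5]
grip_width: -0.2
```

Call:
move_arm --jaw '[0,0,0,0,0]' --xyz '[[0,0,0.001],[0,0,0.001],[0,0,0],[0,0,0],[0,0,0]]' --twist '[[0,0,0],[0,0,0],[0,0,0],[0,0,0],[0,0,0]]'

```text
t: 17.52
eef_pos: [625.4, -94.4, 34.9]
eef_rot: [[0.975, -0.221, -0.0], [-0.221, -0.975, 0.0], [-0.0, -0.0, -1.0]]
ft_force: [0.3, -1.1, 0.8]
grip_width: 0.2
```

```bash
cat >> h.py <<'E'
import cv2
def red(im):
    h=cv2.cvtColor(im,cv2.COLOR_RGB2HSV);k=cv2.inRange(h,np.array((0,170,60)),np.array((6,255,255)))|cv2.inRange(h,np.array((174,170,60)),np.array((180,255,255)))
    return max(cv2.findContours(k,0,2)[0],key=cv2.contourArea)[:,0]
def corner():
    b=env.get_image('scene');q=red(cv2.resize(b[175:295,210:340],(650,600),interpolation=2));
    s=env.read_state();print(s['t'],s['eef_pos'].round(1),s['ft_force'].round(1),'left',q[q[:,0].argmin()],'right',q[q[:,0].argmax()],'low',q[q[:,1].argmax()],'ll',q[(q@[1,-.7]).argmin()])
    return b
E
python3 -c "
from h import *
corner()
b=cv2.imread('pics/s8.png')[:,:,::-1];q=red(cv2.resize(b[175:295,210:340],(650,600),interpolation=2));print('s8',q[q[:,0].argmin()],q[q[:,1].argmax()],q[(q@[1,-.7]).argmin()])"
```

```text
17.575 [625.4 -94.3  34.9] [ 0.4 -1.   1.8] left [107 362] right [556 387] low [340 551] ll [114 377]
s8 [109 361] [340 551] [109 362]
```

```bash
cat >> h.py <<'E'
def band(b):
    r=[]
    for c in(236,240,250,260,270):
        p=b[225:285,c].astype(float);m=np.clip(p[:,0]-1.6*p[:,1]-10,0,None);k=m.argmax();w=m[max(0,k-5):k+6];r.append(round(225+max(0,k-5)+(w*np.arange(len(w))).sum()/w.sum(),2))
    print(r)
E
python3 -c "
from h import *
band(cv2.imread('pics/s8.png')[:,:,::-1]);b=env.get_image('scene');band(b);cv2.imwrite('pics/s9.png',b[:,:,::-1])
a=np.radians(-12.8);R=np.array([[np.cos(a),-np.sin(a)],[np.sin(a),np.cos(a)]])
w=lambda x,y,z:np.append(R@[x,y]+[628.7,-62.7],z)
for t in(0,.04,.08):
    f=lambda x,s:proj('scene',w(x,108-s*np.cos(t)+10*np.sin(t),45+s*np.sin(t)+10*np.cos(t)))
    P=np.array([f(79,s) for s in range(0,191,5)]);i=P[:,0].argsort();print(t,np.interp((236,240,250,260,270),P[i,0],P[i,1]).round(2))
"
```

```text
[np.float64(245.63), np.float64(243.13), np.float64(257.38), np.float64(265.53), np.float64(273.52)]
[np.float64(247.46), np.float64(251.41), np.float64(258.89), np.float64(266.54), np.float64(274.15)]
0 [249.75 252.75 260.08 267.41 274.72]
0.04 [248.3  251.32 259.01 266.73 274.42]
0.08 [246.6  249.85 257.91 265.95 274.03]
```

The frame is at about 0.045 rad and still following the tip, so I'll keep going to the stop.

Call:
move_arm --jaw '[0,0,0,0,0]' --xyz '[[0,0,0.001],[0,0,0.001],[0,0,0.001],[0,0,0.001],[0,0,0]]' --twist '[[0,0,0],[0,0,0],[0,0,0],[0,0,0],[0,0,0]]'

```text
t: 18.25
eef_pos: [625.5, -94.4, 30.8]
eef_rot: [[0.975, -0.222, 0.0], [-0.222, -0.975, 0.0], [0.0, -0.0, -1.0]]
ft_force: [-0.2, -0.5, 1.3]
grip_width: -0.1
```

Call:
move_arm --jaw '[0,0,0,0,0]' --xyz '[[0,0,0.001],[0,0,0.001],[0,0,0],[0,0,0],[0,0,0]]' --twist '[[0,0,0],[0,0,0],[0,0,0],[0,0,0],[0,0,0]]'

```text
t: 18.88
eef_pos: [625.5, -94.4, 29.7]
eef_rot: [[0.975, -0.221, -0.0], [-0.221, -0.975, -0.0], [-0.0, 0.0, -1.0]]
ft_force: [-2.9, -1.1, 6.4]
grip_width: -0.2
```

```bash
python3 -c "
from h import *
band(corner())"
```

```text
18.925 [625.5 -94.4  29.8] [-2.5 -0.9  6.6] left [108 374] right [554 388] low [341 552] ll [108 376]
[np.float64(249.12), np.float64(245.99), np.float64(259.89), np.float64(267.03), np.float64(274.61)]
```

The force rises to 6.4 N and the frame measures about 0.01 rad. However, the TCP reads z≈30, well below the panel's nominal 55 mm face, so the tip may not be bearing where I assumed. I'll press slightly more, retract straight up, and then check again by pressing the border directly.

Call:
move_arm --jaw '[0,0,0,0,0]' --xyz '[[0,0,0.001],[0,0,0],[0,0,0],[0,0,0],[0,0,0]]' --twist '[[0,0,0],[0,0,0],[0,0,0],[0,0,0],[0,0,0]]'

```text
t: 19.55
eef_pos: [625.5, -94.4, 29.6]
eef_rot: [[0.975, -0.221, -0.001], [-0.221, -0.975, -0.0], [-0.001, 0.0, -1.0]]
ft_force: [-5.8, -0.3, 12.2]
grip_width: -0.3
```

Call:
move_arm --jaw '[0,0,0,0,0]' --xyz '[[0,-0.003,-0.003],[0,0,-0.01],[0,0,-0.01],[0,0,-0.01],[0,0,-0.01]]' --twist '[[0,0,0],[0,0,0],[0,0,0],[0,0,0],[0,0,0]]'

```text
t: 20.18
eef_pos: [626.2, -91.5, 71.8]
eef_rot: [[0.975, -0.221, 0.0], [-0.221, -0.975, -0.0], [0.0, -0.0, -1.0]]
ft_force: [1.3, 0.1, 0.3]
grip_width: 0.1
```

```bash
python3 -c "
from h import *
b=corner();band(b);c=env.get_image('wrist');cv2.imwrite('pics/c9.png',np.hstack([cv2.resize(b[175:295,210:340],(400,370),interpolation=2),cv2.resize(c,(400,370))])[:,:,::-1])"
```

```text
20.225 [627.3 -91.8  73.4] [0.9 0.1 1.1] left [108 369] right [554 388] low [342 551] ll [112 381]
[np.float64(249.1), np.float64(251.05), np.float64(259.97), np.float64(267.27), np.float64(274.51)]
```

View pics/c9.png

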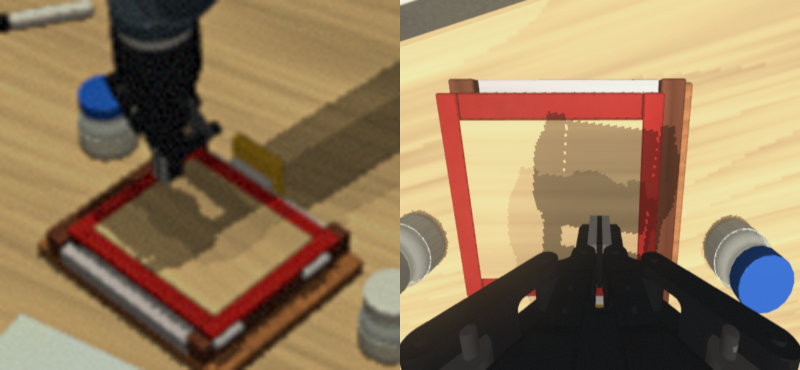

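After the lift the frame stays flat, with its border rows unchanged. As a final check I'll press the fingertips directly on the red border at the free edge.

Call:
move_arm --jaw '[0,0,0,0,0]' --xyz '[[0,0.023,0],[0,0.022,0],[0,0,0.005],[0,0,0.005],[0,0,0.004]]' --twist '[[0,0,0],[0,0,0],[0,0,0],[0,0,0],[0,0,0]]'

```text
t: 20.9
eef_pos: [615.8, -134.9, 56.2]
eef_rot: [[0.975, -0.221, -0.001], [-0.221, -0.975, 0.001], [-0.001, -0.0, -1.0]]
ft_force: [-0.1, -0.3, -0.5]
grip_width: -0.0
```

Call:
move_arm --jaw '[0,0,0,0,0]' --xyz '[[0,0,0.002],[0,0,0.001],[0,0,0.001],[0,0,0],[0,0,0]]' --twist '[[0,0,0],[0,0,0],[0,0,0],[0,0,0],[0,0,0]]'

```text
t: 21.52
eef_pos: [616.3, -135.4, 53.2]
eef_rot: [[0.975, -0.221, 0.0], [-0.221, -0.975, -0.0], [0.0, 0.0, -1.0]]
ft_force: [0.4, 0.3, -0.4]
grip_width: 0.2
```

Call:
move_arm --jaw '[0,0,0,0,0]' --xyz '[[0,0,0.001],[0,0,0.001],[0,0,0.001],[0,0,0.001],[0,0,0]]' --twist '[[0,0,0],[0,0,0],[0,0,0],[0,0,0],[0,0,0]]'

```text
t: 22.15
eef_pos: [616.0, -135.4, 48.8]
eef_rot: [[0.975, -0.221, -0.0], [-0.221, -0.975, 0.0], [-0.0, -0.0, -1.0]]
ft_force: [-0.5, 0.4, -0.0]
grip_width: -0.0
```

```bash
python3 -c "
from h import *
b=corner();band(b);cv2.imwrite('pics/s10.png',b[:,:,::-1]);cv2.imwrite('pics/w10.png',env.get_image('wrist')[:,:,::-1])
s=env.read_state();print(proj('scene',s['eef_pos']),proj('scene',s['eef_pos']+[0,0,25]))
w=env.camera_model('wrist');K=w['mtx'];T=np.linalg.inv(np.array(w['T_tool_cam']))
for z in(-25,0):
  q=T@[0,0,z,1];print(z,K[0][2]+K[0][0]*q[0]/-q[2],K[1][2]-K[1][1]*q[1]/-q[2])
c=cv2.imread('pics/w10.png')[240:480,220:420];d=b[175:295,210:340,::-1]
cv2.imwrite('pics/c10.png',np.hstack([cv2.resize(d,(400,370),interpolation=2),cv2.resize(c,(400,370),interpolation=2)]))"
```

```text
22.2 [ 616.1 -135.4   48.9] [ 0.4  0.2 -0.1] left [108 370] right [555 388] low [340 551] ll [111 381]
[np.float64(248.75), np.float64(251.08), np.float64(259.9), np.float64(267.12), np.float64(274.57)]
[254.7 236.3] [254. 230.]
-25 320.07815287113175 298.95446903626674
0 319.9229804408425 277.990245065971
```

View pics/c10.png

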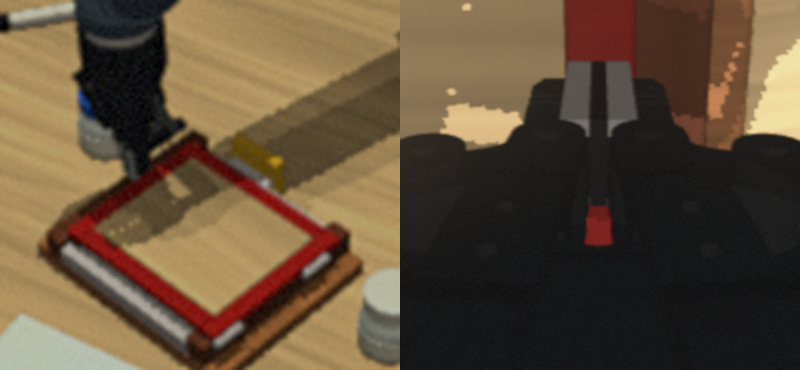

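The fingertips sit over the border with no force at TCP z=49, although the border's face should be at 55. I'll compare the frame corners in the wrist view with those in the scene view by rays to see which height is wrong.

```bash
python3 - <<'E'
from h import *
w=env.camera_model('wrist');K=w['mtx'];T=np.array(w['T_tool_cam']);print(np.round(T,3).tolist(),np.round(K,1).tolist(),w.keys())
a=np.radians(-12.8);R=np.array([[np.cos(a),-np.sin(a)],[np.sin(a),np.cos(a)]])
Rt=np.array(env.read_state()['eef_rot']);P=np.array([627.3,-91.8,73.4])
def wr(u,v):
    d=np.array([(u-K[0][2])/K[0][0],-(v-K[1][2])/K[1][1],-1.]);return P+Rt@T[:3,3],Rt@T[:3,:3]@d
def jz(u,v,z):
    c,d=wr(u*1.6,v*480/370);p=c+d*(z-c[2])/d[2];return np.append((p[:2]-[628.7,-62.7])@R,p[2]).round(1)
pts={'hingeB':(37,93),'edgeB':(263,95),'inkcap':(361,281),'railBR':(287,79)}
for z in(30,42,55):print(z,{n:jz(*q,z).tolist() for n,q in pts.items()})
# two-view: edgeB corner scene vs wrist
def near(c1,d1,c2,d2):
    A=np.c_[d1,-d2];t=np.linalg.lstsq(A,c2-c1,rcond=None)[0];p,q=c1+t[0]*d1,c2+t[1]*d2
    m=(p+q)/2;return np.append((m[:2]-[628.7,-62.7])@R,m[2]).round(1),np.linalg.norm(p-q).round(1)
for n,q,s in(('edgeB',pts['edgeB'],(70,225)),('hingeB',pts['hingeB'],(210,337))):
    print(n,near(*wr(q[0]*1.6,q[1]*480/370),*ray('scene',210+s[0]*130/400,175+s[1]*120/370)))
E
```

```text
[[-0.001, 0.963, 0.27, 68.962], [1.0, 0.001, 0.001, -0.441], [0.0, 0.27, -0.963, -168.617], [0.0, 0.0, 0.0, 1.0]] [[345.2, 0.0, 318.8], [0.0, 345.2, 238.0], [0.0, 0.0, 1.0]] dict_keys(['mtx', 'T_tool_cam'])
30 {'hingeB': [85.8, 123.0, 30.0], 'edgeB': [84.2, -87.7, 30.0], 'inkcap': [-78.9, -211.9, 30.0], 'railBR': [95.5, -108.8, 30.0]}
42 {'hingeB': [85.2, 114.4, 42.0], 'edgeB': [83.6, -84.3, 42.0], 'inkcap': [-70.2, -201.5, 42.0], 'railBR': [94.2, -104.3, 42.0]}
55 {'hingeB': [84.4, 105.2, 55.0], 'edgeB': [83.0, -80.7, 55.0], 'inkcap': [-60.8, -190.2, 55.0], 'railBR': [92.9, -99.3, 55.0]}
edgeB (array([ 82.1, -79.2,  56.9]), np.float64(2.3))
hingeB (array([ 85.3, 106.2,  52.8]), np.float64(1.7))
```

Both views put the frame corners at z≈53–57, so the frame is flat. The contact offset (stop at TCP z≈30) therefore seems to belong to the fingers. Pressing near the edge should give the same contact height if the frame is level; I'll shift 12 mm inboard to stay clear of the rail.

Call:
move_arm --jaw '[0,0,0,0,0]' --xyz '[[0,-0.012,-0.003],[0,0,0.005],[0,0,0.005],[0,0,0.005],[0,0,0.003]]' --twist '[[0,0,0],[0,0,0],[0,0,0],[0,0,0],[0,0,0]]'

```text
t: 22.88
eef_pos: [618.4, -123.7, 33.3]
eef_rot: [[0.975, -0.222, -0.001], [-0.222, -0.975, 0.0], [-0.001, -0.0, -1.0]]
ft_force: [0.2, -0.5, -0.1]
grip_width: 0.2
```

Call:
move_arm --jaw '[0,0,0,0,0]' --xyz '[[0,0,0.001],[0,0,0.001],[0,0,0.001],[0,0,0.001],[0,0,0]]' --twist '[[0,0,0],[0,0,0],[0,0,0],[0,0,0],[0,0,0]]'

```text
t: 23.5
eef_pos: [618.7, -123.7, 29.9]
eef_rot: [[0.975, -0.221, -0.0], [-0.221, -0.975, 0.0], [-0.0, -0.0, -1.0]]
ft_force: [-0.2, 0.2, 0.5]
grip_width: 0.1
```

Call:
move_arm --jaw '[0,0,0,0,0]' --xyz '[[0,0,0.001],[0,0,0],[0,0,0],[0,0,0],[0,0,0]]' --twist '[[0,0,0],[0,0,0],[0,0,0],[0,0,0],[0,0,0]]'

```text
t: 24.12
eef_pos: [618.9, -123.7, 29.7]
eef_rot: [[0.975, -0.221, -0.0], [-0.221, -0.975, -0.0], [0.0, 0.0, -1.0]]
ft_force: [-2.2, 0.0, 6.8]
grip_width: -0.2
```

Call:
move_arm --jaw '[0,0,0,0,0]' --xyz '[[0,0,0.001],[0,0,0],[0,0,0],[0,0,0],[0,0,0]]' --twist '[[0,0,0],[0,0,0],[0,0,0],[0,0,0],[0,0,0]]'

```text
t: 24.75
eef_pos: [619.0, -123.7, 29.7]
eef_rot: [[0.975, -0.221, -0.0], [-0.221, -0.975, -0.0], [-0.0, 0.0, -1.0]]
ft_force: [-5.0, 1.9, 10.0]
grip_width: 0.2
```

```bash
python3 -c "
from h import *
band(corner())"
```

```text
24.8 [ 619.  -123.7   29.7] [-5.8  1.8  9.6] left [108 372] right [554 389] low [339 549] ll [111 381]
[np.float64(249.07), np.float64(252.2), np.float64(259.87), np.float64(267.12), np.float64(274.54)]
```

The contact height is identical (29.7) at 140 mm and 170 mm from the hinge, so the frame is level on its stop. I'll retract, check for free air, and hand in.

Call:
move_arm --jaw '[0,0,0,0,0]' --xyz '[[0,0,-0.005],[0,0,-0.02],[0,0,-0.05],[0,0,-0.06],[0,0,-0.06]]' --twist '[[0,0,0],[0,0,0],[0,0,0],[0,0,0],[0,0,0]]'

```text
t: 25.42
eef_pos: [618.7, -123.7, 226.0]
eef_rot: [[0.975, -0.221, 0.001], [-0.221, -0.975, -0.0], [0.001, 0.0, -1.0]]
ft_force: [0.4, 0.3, 0.5]
grip_width: 0.3
```

Call:
move_arm --jaw '[0,0,0,0,0]' --xyz '[[-0.05,0,-0.04],[-0.05,0,0],[-0.05,0,0],[0,0,0],[0,0,0]]' --twist '[[0,0,0],[0,0,0],[0,0,0],[0,0,0],[0,0,0]]'

```text
t: 26.05
eef_pos: [474.3, -91.0, 263.3]
eef_rot: [[0.975, -0.221, 0.002], [-0.221, -0.975, -0.001], [0.003, 0.0, -1.0]]
ft_force: [0.1, 0.1, 0.5]
grip_width: 0.1
```

```bash
python3 - <<'E'
from h import *
band(corner())
# lip top in scene: yellow blob, cast to z=53 -> jig x
b=env.get_image('scene');h=cv2.cvtColor(b,cv2.COLOR_RGB2HSV);k=cv2.inRange(h,np.array((22,150,60)),np.array((34,255,255)));k[:200]=0;k[240:]=0;k[:,:270]=0;k[:,330:]=0
q=max(cv2.findContours(k,0,2)[0],key=cv2.contourArea)[:,0]
a=np.radians(-12.8);R=np.array([[np.cos(a),-np.sin(a)],[np.sin(a),np.cos(a)]])
for p in(q[q[:,0].argmin()],q[(q@[1,-1.5]).argmax()],q[q[:,1].argmin()]):print(p,(onz('scene',*p,53)[:2]-[628.7,-62.7])@R)
E
```

```text
26.1 [474.6 -91.1 263.1] [-0.3 -0.5 -0.9] left [109 370] right [553 390] low [338 551] ll [110 384]
[np.float64(249.13), np.float64(246.65), np.float64(237.8), np.float64(230.8), np.float64(274.53)]
[293 227] [-94.51379132 -16.85832883]
[301 226] [-113.20426467   -2.7485377 ]
[296 225] [-106.43696408  -16.28565862]
```

```bash
python3 -c "
from plant import env
print(env.job_done())"
```

```text
the job is handed in; nothing more can be done
None
```

I pushed the bed home by its yellow lip with the frame still up at about 1.2 rad. I then pressed the frame down until it was flat over the block, backed the arm clear and handed in at about 26 s. No verdict came back.

**Bed:** it stopped hard, with the force rising from 3 N to 19 N and no further travel. The last picture puts the lip's front at about -113 mm; -115 mm is home.

**Frame:** the camera puts it at about 0.01 rad, and it stayed there after I lifted off. It met its stop at the same TCP height (29.7 mm) 140 mm and 170 mm from the hinge, so it is level.

**Surroundings:** the tools, jars and clamps looked undisturbed in the pictures I viewed, but I did not measure them. The force on the tool was about zero when I handed in.

**What disagreed:** the frame stopped at a TCP height of about 30 mm, although its face should be at 55 mm and both cameras put its corners at 53–57 mm. I could not explain this. It could mean that a part of the gripper other than the fingertips made the contact. The closed angle therefore rests on the camera views and the force at the stop.

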